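Load a spray-out panel under the leaf spring of a colour reader

TASK

Without gripping or lifting it, press the green spray-out panel down against its sprung bed with the fingertips and, keeping it pressed, slide it under the bridge and the copper leaf spring until it is fully home against the white reader housing, then let go so that the spring keeps it there. Then press the red read button on the stand fully down and let it come up again. Leave the other things on the table alone.

Things in the scene. Friction and masses are not known exactly. Their poses are not given: they have to be found in the camera images.
- stand: Colour reading stand, fixed. Blue base plate 320 x 110 x 12 mm with a channel along its x axis; the panel slides towards +x. Origin on the table surface, z up. Two aluminium side walls, 67 mm apart inside, and a rear wall at x = -125 mm, all with tops at 36 mm. A white sprung bed lies between them. A yellow block 60 x 60 mm centred at x = -20, y = -82 mm carries the red button.
- platen (a joint): Depth of the white nylon bed (238 x 63 mm, slippery, never tilts) in m: 0 raised, top 30 mm above the table; 0.009 bottom. Springs push it up with 8 N raised, 15 N at the bottom. Raised, the panel's top is at 38 mm and its nose hits the bridge; it passes under only with the bed over 5 mm down. When the home panel is let go, it rises against the bridge and the bed stays at about 0.005.
- panel: Green spray-out panel, loose, 0.14 kg: black plate 130 x 64 x 8 mm lying on the bed, green patch on its front (+x) half. Origin at the centre of its underside, x along the slide. An orange ridge across it (50 mm wide, 10 mm high) stands from x = -15 to -7 mm. It starts with its front edge 13 to 58 mm short of the bridge; home, its origin is at stand x = 50 mm.
- panel_pad (a point): Point on the panel's top face behind the ridge where a fingertip presses: panel x = -36 mm, z = 8 mm. The flat there runs from x = -65 mm (rear edge) to -15 mm (ridge).
- leaf_tip (a point): Free end of the copper leaf spring, which is hinged under the bridge, 30 mm long and 44 mm wide, and slopes down towards +x; at rest its end is about 25 mm above the table. It presses down on the panel beneath with about 4 to 6 N.
- stop (a point): Middle of the stop: the face of the white reader housing at stand x = 115 mm, z = 30 mm. The panel's front edge rests against it when home. The housing reaches to x = 185 mm, is 110 mm wide, its top 74 mm above the table.
- home (a point): Where the panel's origin lies when the panel is home and let go: stand x = 50 mm, z = 25 mm.
- bridge (a point): Middle of the lower front edge of the dark steel bridge bar across the channel: stand x = 68 mm, z = 33 mm. The bar reaches from x = 68 to 82 mm, top 45 mm above the table (49 mm over its feet). Axes as the stand's.
- read_button_top (a point): Centre of the top face of the red button, 28 mm across, on the yellow block; z up, 58 mm above the table when up.
- read_button (a joint): How far the red button is pressed, m: 0 up, 0.006 fully down; about 1.5 N starts it, 5 N takes it fully down, and it springs back.
- tin: White paint tin, 100 mm across, 146 mm tall (185 mm with its carrying handle and spout), standing beyond the reader housing. Leave alone. Origin under its centre.
- mix_cup: White mixing cup, 72 mm across, 85 mm tall. Leave alone. Origin under its centre.
- tape_roll: Yellow roll of tape lying flat, 92 mm across, 24 mm high. Leave alone. Origin under its centre.
- sanding_block: Yellow sanding block 70 x 45 x 30 mm. Leave alone. Origin under its centre.
- screwdriver: Screwdriver lying flat. Leave alone.
- hardener: Grey bottle, 56 mm across, 120 mm tall. Leave alone. Origin under its centre.
- spare_panel: Spare panel carrier with a blue patch, otherwise like the green one, lying on the table. Leave alone. Origin at the centre of its underside.

How it is judged:
By the outcome, as a careful person would: the job done as asked, in the order asked, and still so for the second after the job is handed in, with the robot touching nothing.
It also fails if it takes over 45 s, if anything falls off the work surface, if the arm or the gripper's body presses on something with over 40 N, if the wrist force passes 120 N, or if a joint passes its speed limit or range.

ROBOT

A 6-joint arm with a two-finger parallel gripper is mounted at the origin on the work surface. World frame = base frame: x ahead of the robot, y to its left, z up, the work surface at z = 0. Lengths are in mm, angles in rad, forces in N, time in s.
With the tool pointing down it reaches from about 275 to 750 mm from the base axis. Payload 10.2 kg.
Tool frame: the origin (TCP) lies at the very end of the fingers, on their centre line; the grasp point (between the pads) lies 19 mm behind it (ctrl.tcp_to_grasp is the distance from the TCP to the grasp point, in mm); z points along the fingers, x is the direction in which the jaws open and shut, and the axes are right-handed (so a half turn about z gives the same grasp; the last joint's range is limited). The gripper opens to 85 mm and grips with 20 to 120 N. Pads are 22 mm wide; open, the fingers measure 114 mm over their backs; the gripper's body (76 mm by 85 mm) begins 54 mm behind the grasp point. The pads swing forward as they close: fully open they stand 13 mm farther back than shut.
Start: joints at [-1.502, 0.313, 1.498, -0, 1.331, -0.223], TCP at [151.017, -502.817, 231.294] pointing down, gripper open.
Joint ranges: [-2.94, 2.94], [-0.97, 2.17], [0.19, 2.56], [-1.23, 4.37], [0.02, 3.11], [-2.88, 2.88]. Speed limits (rad/s): [2.39, 2.39, 3.01, 3.14, 3.14, 3.14].

INTERFACE

Orientations are given as a unit quaternion [w, x, y, z].
In Python, from rig import monitor, vision, order, ctrl gives the robot as it stands. The module is installed in compiled form; this text tells all that it offers.
- The arm moves only by the shell command python3 -m pendant 'ROWS' [FORCE]. ROWS is JSON, a list that holds one entry, the list of rows, each a list of 5 numbers: the closure, from -1 (fully open) to 1 (shut), then the shift along the world's x, y, z in m, then the turn about the world's z in degrees. In form: [[[fingers, dx, dy, dz, spin], ...]]. A call has 1 to 20 rows; each row is the pose to reach, as a shift and turn from the pose commanded when the call began; what a row does not reach only later rows make up. A row lasts 1/10 s, in which the tool goes at most 50 mm and 8.59 degrees, less where a joint would pass 70% of its speed; a pose out of reach is approached as far as the arm can. A call with a gripper value outside its range is refused whole. The fingers move at their own pace and stop on an object; FORCE is the grip in N (left out, the last holds). Time passes only in rows, so rows that repeat a pose let the fingers close. It gives the time, the measured TCP pose, the force and the opening at its end, in the units of the state.
- monitor.sense(): the state, without advancing time (a new reading comes with each control period).
- vision.capture(name): name is "scene" or "top" or "wrist"; returns (picture, depth): 420x560x3 uint8, red, green, blue; 420x560 float32, mm along the optical axis (not along the pixel's ray), 0 where there is no reading.
- vision.camera_info(name): a dict with "fov_y" (degrees; the focal length in pixels is half the picture's height over the tangent of half this angle, whatever the lens; pixels are square), "cx", "cy" (the principal point, pixels), "R" (3x3) and "t" (3): a world point X has camera coordinates R X + t; the wrist camera has in their place "hand_eye" (4x4, takes a point from camera to tool coordinates, whose origin is the TCP and whose axes are the tool frame's). Camera axes: x right, y down, z forward; pixel columns grow to the right and rows downward; lengths in mm; the calibration is good to about 2 mm. The wrist camera is an equidistant fisheye: a pixel r from the principal point sees the ray r / f radians off the axis. A picture is of the moment at which its call begins: read the wrist's pose just before it. camera_info takes no time and is no camera call.
- order.finish_job(): hands the job in, once; it reports no verdict.
The state is a dict: "time_s": time; "joints": joint angles; "dq": joint speeds; "tau": joint torques, N m; "eef_pos": TCP position; "ee_rot": TCP orientation; "force": force on the tool from outside, world axes, zero at the start; "wrist_torque": the same for the moment, N m; "grip_width": opening from 0.0 (shut) to 1.0 (fully open).
Only numpy, scipy, OpenCV 4.12 (cv2) and the standard library are available. Lean on these libraries where they do the work, as an engineer would, in place of code of your own. Each camera call takes 0.05 s, during which the arm holds its last target.

## Working session

There is one attempt and no reset: what is moved stays moved. The work goes in short steps, Python scripts to look and compute and a shell command to move; the robot and the scene stay as the last step left them, time stands still between calls to the robot, and variables do not carry over. Pictures are saved under pics/ and viewed, and the job is handed in when it is done.

```bash
mkdir -p pics; cat > h.py <<'E'
import numpy as np, cv2
from rig import monitor, vision, order, ctrl
def cap(n,f):
    p,d=vision.capture(n); cv2.imwrite('pics/'+f+'.png',p[:,:,::-1]); np.save('pics/'+f+'.npy',d); return p,d
def w(n,d,u,v,info=None):
    i=vision.camera_info(n); f=210/np.tan(np.radians(i['fov_y'])/2)
    z=d[int(v),int(u)]; c=np.array([(u-i['cx'])*z/f,(v-i['cy'])*z/f,z]); return np.array(i['R']).T@(c-np.array(i['t']))
E
python3 - <<'E'
from h import *
print(monitor.sense()); cap('top','top1'); cap('scene','sc1')
i=vision.camera_info('top'); print(i)
E
```

```text
{'time_s': 0.0, 'joints': array([-1.50238241e+00,  3.13448953e-01,  1.49846094e+00,  2.22282692e-05,
        1.33102083e+00, -2.23425747e-01]), 'dq': array([-0.00027715, -0.00092973, -0.00140453, -0.00127076,  0.00028798,
       -0.00012149]), 'tau': array([ 9.01441967e-05, -4.12266862e+01, -2.59742618e+01, -1.95822731e-04,
        4.14964845e-03, -2.84006013e-06]), 'eef_pos': array([ 151.01204498, -502.5305379 ,  230.72664091]), 'ee_rot': array([-5.15305953e-04,  8.02405426e-01, -5.96778924e-01, -4.26826948e-04]), 'force': array([-0.94348762,  0.93422227, -0.05111997]), 'wrist_torque': array([-0.00095112, -0.03275949, -0.0054969 ]), 'grip_width': 0.9977267180631785}
{'fov_y': 49.30632913226317, 'cx': 271.43007359006015, 'cy': 205.3334266341621, 'R': array([[ 0.00108981, -0.9997241 ,  0.02346365],
       [-0.99014759, -0.00436424, -0.13995966],
       [ 0.14002344, -0.02307995, -0.98987916]]), 't': array([  -8.16570059,  578.04320774, 1309.390276  ])}
```

View pics/top1.png

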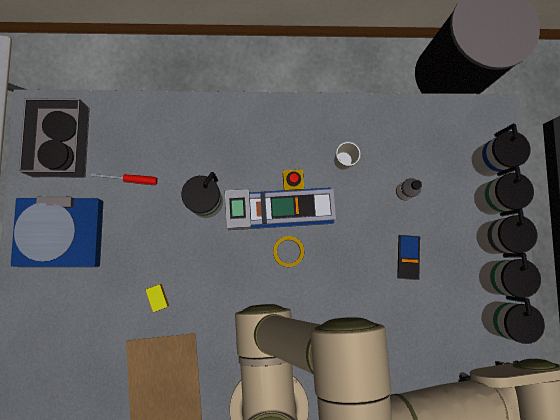

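View pics/sc1.png

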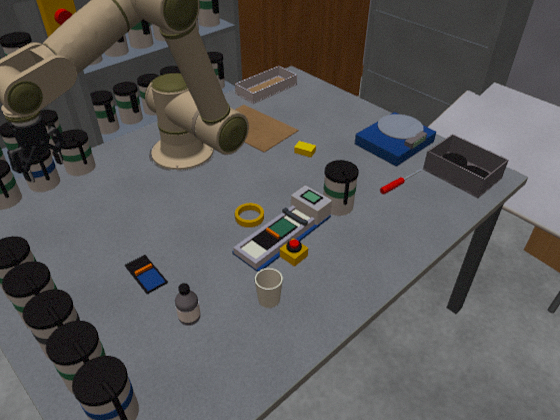

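The top view shows the stand with the reader at left (col 225–250), panel at cols 271–315, ridge near col 297 and button at (294,178). So stand +x is about world +y.

```bash
python3 - <<'E'
from h import *
p=cv2.imread('pics/top1.png'); d=np.load('pics/top1.npy')
c=p[160:240,215:345]; cv2.imwrite('pics/z1.png',cv2.resize(c,None,fx=6,fy=6,interpolation=cv2.INTER_CUBIC))
hsv=cv2.cvtColor(p,cv2.COLOR_BGR2HSV)
def blob(lo,hi,name):
    m=cv2.inRange(hsv,lo,hi); m[:, :215]=0; m[:,345:]=0; m[:160]=0; m[235:]=0
    vs,us=np.nonzero(m); P=np.array([w('top',d,u,v) for u,v in zip(us,vs)])
    print(name,len(us),us.mean(),vs.mean(),np.median(P,0),P.min(0),P.max(0)); return P
blob((0,150,120),(5,255,255),'red'); blob((8,150,120),(18,255,255),'orange');blob((50,60,30),(90,255,140),'green'); B=blob((105,120,50),(130,255,255),'blue')
for u in range(225,338,6): print(u,w('top',d,u,207).round(1), p[207,u])
E
```

```text
red 63 293.6507936507937 177.57142857142858 [658.59008925 -72.45566741  54.73651959] [645.23889792 -84.68584381  49.7612727 ] [670.57930569 -60.82017033  65.18917663]
orange 96 274.28125 206.79166666666666 [574.0494875   27.13547357  33.80991122] [549.94434238 -84.81550552  23.47124175] [602.95006779  39.1369049   53.39298825]
green 443 276.4808126410835 206.196388261851 [576.34032314 -35.10768552  36.64669139] [389.01165343 -73.88728147  29.43730589] [ 606.13318128  155.70184288 1377.23247277]
blue 356 290.90449438202245 215.62921348314606 [529.25231488 -63.54759233  10.17731585] [ 389.01165343 -192.96024546   -6.90977248] [ 636.74603142  121.85571018 1377.23247277]
225 [578.4 133.5  -2.5] [65 68 71]
231 [568.2 110.4  72.4] [36 40 38]
237 [568.1  93.1  74.1] [122 157 103]
243 [568.2  75.9  73.5] [47 51 47]
249 [568.3  58.6  73.7] [132 143 143]
255 [574.5  42.   28.7] [209 196 191]
261 [572.9  24.2  41.5] [58 57 62]
267 [574.9   6.3  27.4] [198 190 188]
273 [573.5 -11.3  38. ] [70 93 42]
279 [574.  -29.2  34.9] [66 86 41]
285 [573.4 -46.7  39.8] [70 90 42]
291 [573.8 -64.6  37.8] [69 89 41]
297 [572.7 -81.7  46.2] [ 12 112 201]
303 [ 574.6 -100.6   32.7] [35 36 39]
309 [ 574.2 -118.1   36.1] [32 33 37]
315 [ 575.2 -136.7   29.7] [218 209 209]
321 [ 574.5 -153.9   35.3] [195 185 186]
327 [ 575.7 -173.    26.8] [193 187 186]
333 [ 574.7 -189.7   34.8] [151 138 142]
```

View pics/z1.png

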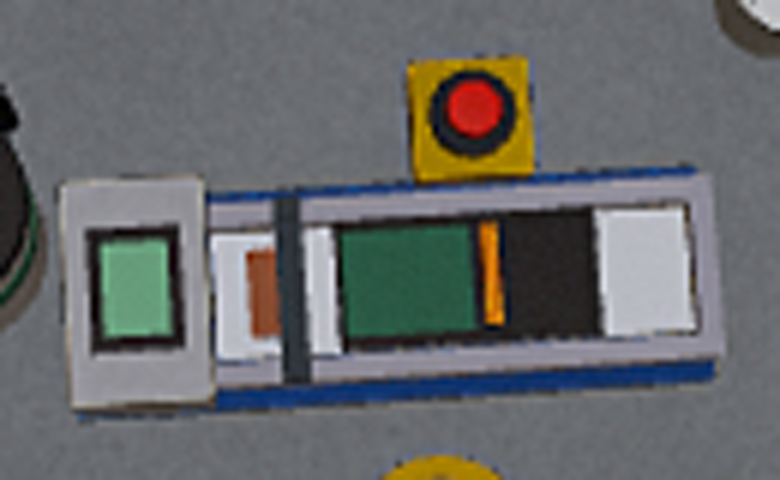

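```bash
python3 -m pendant '[[[1,0.428,0.4,0.0,-13.5],[1,0.428,0.4,0.0,-13.5],[1,0.428,0.4,0.0,-13.5],[1,0.428,0.4,0.0,-13.5],[1,0.428,0.4,0.0,-13.5],[1,0.428,0.4,0.0,-13.5],[1,0.428,0.4,0.0,-13.5],[1,0.428,0.4,0.0,-13.5],[1,0.428,0.4,0.0,-13.5],[1,0.428,0.4,0.0,-13.5],[1,0.428,0.4,0.0,-13.5],[1,0.428,0.4,0.0,-13.5],[1,0.428,0.4,0.0,-13.5],[1,0.428,0.4,0.0,-13.5],[1,0.428,0.4,0.0,-13.5],[1,0.428,0.4,0.0,-13.5]]]'
python3 - <<'E'
from h import *
s=monitor.sense(); print(s); np.savez('pics/w1s',p=s['eef_pos'],q=s['ee_rot']); cap('wrist','w1'); print(vision.camera_info('wrist'))
E
```

```text
time_s: 1.7
eef_pos: [578.4, -103.8, 231.5]
ee_rot: [0.0, 0.726, -0.688, 0.0]
force: [0.3, -0.1, -0.1]
grip_width: 0.001
{'time_s': 1.7, 'joints': array([-3.76717799e-01,  4.52476483e-01,  1.29762770e+00, -1.24288842e-04,
        1.39146763e+00,  1.13949839e+00]), 'dq': array([ 1.29377672e-05,  3.89422048e-04, -2.91957227e-03,  7.68929080e-04,
        1.02105132e-03, -2.69424227e-04]), 'tau': array([ 3.53612546e-01, -4.78568101e+01, -2.64375383e+01,  8.14820523e-03,
       -7.38645995e-04, -4.67279620e-03]), 'eef_pos': array([ 578.43800278, -103.80022552,  231.46396438]), 'ee_rot': array([ 5.28757024e-05,  7.26145708e-01, -6.87540840e-01,  3.24318186e-05]), 'force': array([ 0.2826809 , -0.12753725, -0.0786678 ]), 'wrist_torque': array([-0.00377515, -0.00561528,  0.07425852]), 'grip_width': 0.0006460464540355303}
{'fov_y': 65.70646984690485, 'cx': 276.56797008697066, 'cy': 208.55398485530583, 'hand_eye': array([[ 9.99999478e-01,  1.01582382e-03, -1.13360010e-04,
         2.98330110e-01],
       [-9.30081777e-04,  9.50327001e-01,  3.11251869e-01,
        -7.94140360e+01],
       [ 4.23906142e-04, -3.11251601e-01,  9.50327449e-01,
        -1.42331633e+02],
       [ 0.00000000e+00,  0.00000000e+00,  0.00000000e+00,
         1.00000000e+00]])}
```

View pics/w1.png

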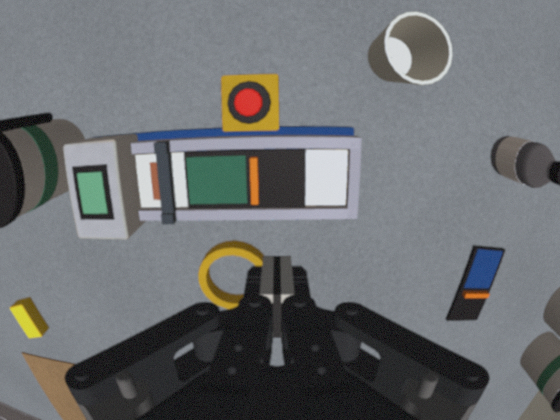

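The wrist view shows the button at (249,102), ridge at x≈254, panel cols 186–305, bridge at about col 165, stop at about col 136, tip at (277,265).

```bash
cat >> h.py <<'E'
from scipy.spatial.transform import Rotation as Rn
def ray(u,v,z,p,q):
    i=vision.camera_info('wrist'); f=210/(np.radians(i['fov_y'])/2)
    x,y=u-i['cx'],v-i['cy']; r=np.hypot(x,y); th=r/f
    d=np.array([np.sin(th)*x/r,np.sin(th)*y/r,np.cos(th)]); H=np.array(i['hand_eye'])
    R=Rn.from_quat([q[1],q[2],q[3],q[0]]).as_matrix()
    o=R@H[:3,3]+p; D=R@H[:3,:3]@d; return o+D*(z-o[2])/D[2]
E
python3 - <<'E'
from h import *
p=cv2.imread('pics/w1.png'); s=np.load('pics/w1s.npz'); P,q=s['p'],s['q']
cv2.imwrite('pics/z2.png',cv2.resize(p[65:245,60:370],None,fx=2.58,fy=2.58,interpolation=cv2.INTER_CUBIC))
hsv=cv2.cvtColor(p,cv2.COLOR_BGR2HSV)
def ms(lo,hi,box):
    m=cv2.inRange(hsv,lo,hi)[box[1]:box[3],box[0]:box[2]]; v,u=np.nonzero(m); return u+box[0],v+box[1]
u,v=ms((0,150,120),(5,255,255),(220,80,280,125)); B=ray((u.min()+u.max())/2,(v.min()+v.max())/2,58,P,q); print('button',u.min(),u.max(),v.min(),v.max(),B)
u,v=ms((7,150,100),(18,255,255),(240,140,270,215)); 
r=cv2.minAreaRect(np.stack([u,v],1).astype(np.float32)); print(r); R=ray(*r[0],48,P,q); print('ridge',R)
c=cv2.boxPoints(r); print([ray(*x,48,P,q).round(1) for x in c])
u,v=ms((50,60,30),(90,255,140),(180,140,260,215)); r=cv2.minAreaRect(np.stack([u,v],1).astype(np.float32)); print('green',[ray(*x,38,P,q).round(1) for x in cv2.boxPoints(r)])
E
```

```text
button 234 261 88 115 [648.92130955 -75.33741451  58.        ]
((253.5, 181.0), (48.0, 9.0), 90.0)
ridge [576.55262173 -82.98823121  48.        ]
[array([598.7, -78. ,  48. ]), array([599.1, -86.1,  48. ]), array([553.7, -88.1,  48. ]), array([553.3, -79.6,  48. ])]
green [array([595.2, -16.9,  38. ]), array([599.1, -74.4,  38. ]), array([551.5, -77.4,  38. ]), array([546.5, -17.8,  38. ])]
```

View pics/z2.png

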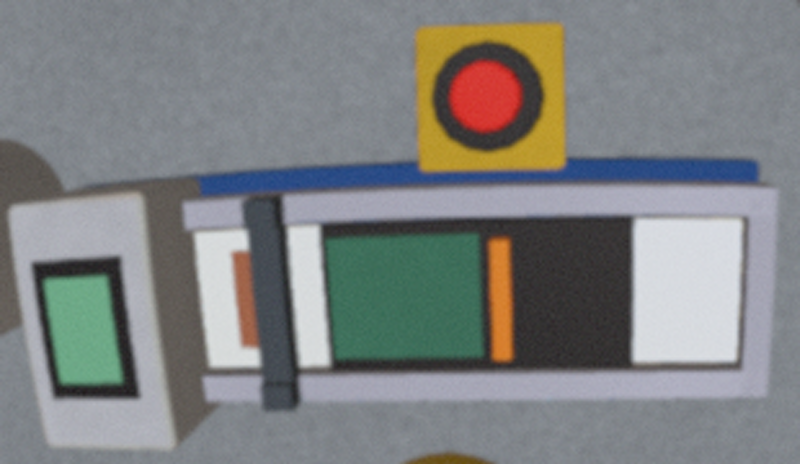

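```bash
python3 - <<'E'
from h import *
d=np.load('pics/w1.npy'); s=np.load('pics/w1s.npz'); P,q=s['p'],s['q']
i=vision.camera_info('wrist'); f=210/(np.radians(i['fov_y'])/2); H=np.array(i['hand_eye'])
R=Rn.from_quat([q[1],q[2],q[3],q[0]]).as_matrix()
for n,u,v in [('btn',248,102),('yel',228,82),('yel',273,125),('ridge',254,181),('panelrear',285,180),('bed',325,180),('green',215,180),('greenlow',215,200),('walltop',250,144),('wallbot',250,214),('wallbotL',150,215),('house',80,160),('house',110,220),('table',340,80),('table',300,240),('bridge',166,180),('bed',178,180)]:
    x,y=u-i['cx'],v-i['cy']; r=np.hypot(x,y); th=r/f
    z=np.median(d[v-1:v+2,u-1:u+2]); c=np.array([z*np.tan(th)*x/r,z*np.tan(th)*y/r,z])
    print(n,u,v,(R@(H[:3,:3]@c+H[:3,3])+P).round(1))
E
```

```text
btn 248 102 [648.6 -76.1  61.5]
yel 228 82 [665.6 -55.6  40.5]
yel 273 125 [628.  -98.1  39.2]
ridge 254 181 [576.9 -83.5  49.3]
panelrear 285 180 [ 576.8 -112.1   38.6]
bed 325 180 [ 577.2 -151.1   30.5]
green 215 180 [573.5 -45.8  39.1]
greenlow 215 200 [553.5 -45.9  38.5]
walltop 250 144 [609.2 -77.8  38. ]
wallbot 250 214 [540.4 -80.2  36.4]
wallbotL 150 215 [533.1  22.5  35.8]
house 80 160 [597.   76.   76.5]
house 110 220 [539.8  50.   74.2]
table 340 80 [ 675.2 -162.     4.9]
table 300 240 [ 499.5 -134.6   -1.8]
bridge 166 180 [573.1   0.7  45.9]
bed 178 180 [569.7  -7.1  30.7]
```

I used the wrong focal formula for the wrist lens; it should be the tangent. Fixing that.

```bash
sed -i "s#f=210/(np.radians(i\['fov_y'\])/2)#f=210/np.tan(np.radians(i['fov_y'])/2)#" h.py; cat > m.py <<'E'
from h import *
import sys
n=sys.argv[1]
p=cv2.imread(f'pics/{n}.png'); s=np.load(f'pics/{n}s.npz'); P,q=s['p'],s['q']
hsv=cv2.cvtColor(p,cv2.COLOR_BGR2HSV)
def ms(lo,hi,box):
    m=cv2.inRange(hsv,lo,hi)[box[1]:box[3],box[0]:box[2]]; v,u=np.nonzero(m); return u+box[0],v+box[1]
u,v=ms((0,150,120),(5,255,255),(220,80,280,125)); print('button',ray((u.min()+u.max())/2,(v.min()+v.max())/2,58,P,q).round(1))
u,v=ms((7,150,100),(18,255,255),(240,140,270,215)); r=cv2.minAreaRect(np.stack([u,v],1).astype(np.float32)); print('ridge',ray(*r[0],48,P,q).round(1))
k=2.58
for nm,U,V,z in [('panel rear far',632,216,38),('panel rear near',632,366,38),('wall in rear far',745,216,36),('wall in rear near',743,366,36),
  ('wall in front far',195,229,36),('bridge front far',280,200,49),('bridge front near',297,403,49),('bridge bot far',288,226,45),('house face top far',146,193,74),('house face top near',176,448,74),('yel tl',418,30,40),('yel br',565,166,40),('front far',322,224,38),('front near',332,366,38)]:
    print(nm,ray(60+U/k,65+V/k,z,P,q).round(1))
E
python3 m.py w1
```

```text
button [660.5 -71.7  58. ]
ridge [579.7 -80.2  48. ]
panel rear far [ 614.8 -131.6   38. ]
panel rear near [ 551.6 -136.5   38. ]
wall in rear far [ 618.1 -178.4   36. ]
wall in rear near [ 553.6 -184.8   36. ]
wall in front far [602.6  54.5  36. ]
bridge front far [617.1  10.1  49. ]
bridge front near [530.7   5.2  49. ]
bridge bot far [605.9   8.   45. ]
house face top far [622.9  58.4  74. ]
house face top near [516.6  53.3  74. ]
yel tl [685.7 -42.8  40. ]
yel br [ 633.5 -103.5   40. ]
front far [606.   -4.6  38. ]
front near [544.5  -8.1  38. ]
```

```bash
python3 -m pendant '[[[1,0.0015,-0.0025,-0.05,0],[1,0.0015,-0.0025,-0.1,0],[1,0.0015,-0.0025,-0.15,0],[1,0.0015,-0.0025,-0.18,0],[1,0.0015,-0.0025,-0.18,0],[1,0.0015,-0.0025,-0.18,0]]]'
python3 - <<'E'
from h import *
s=monitor.sense(); print(s['eef_pos']); np.savez('pics/w2s',p=s['eef_pos'],q=s['ee_rot']); cap('wrist','w2')
E
```

```text
time_s: 2.35
eef_pos: [581.0, -106.0, 52.6]
ee_rot: [-0.0, 0.726, -0.687, 0.001]
force: [0.4, -0.8, 1.1]
grip_width: -0.001
[ 580.95844919 -105.96269225   52.60958312]
```

View pics/w2.png

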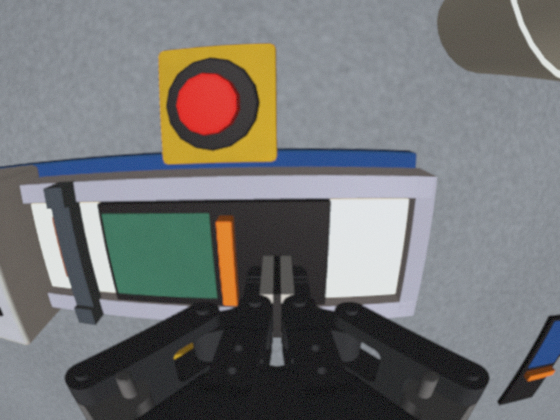

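The tip at (277,260) is over the black flat, between the ridge (cols 217–237) and rear edge (col 328). Descending in small steps.

```bash
python3 -m pendant '[[[1,0,0,-0.006,0],[1,0,0,-0.012,0],[1,0,0,-0.015,0],[1,0,0,-0.017,0],[1,0,0,-0.017,0],[1,0,0,-0.017,0]]]'
```

```text
time_s: 3.0
eef_pos: [580.8, -105.4, 35.2]
ee_rot: [-0.0, 0.727, -0.687, 0.0]
force: [-2.2, 0.7, 7.9]
grip_width: 0.0
```

```bash
python3 -m pendant '[[[1,0,0,-0.003,0],[1,0,0,-0.005,0],[1,0,0,-0.007,0],[1,0,0,-0.0075,0],[1,0,0,-0.0075,0],[1,0,0,-0.0075,0]]]'
```

```text
time_s: 3.6
eef_pos: [581.0, -105.5, 28.9]
ee_rot: [-0.0, 0.727, -0.687, 0.001]
force: [-5.5, 2.3, 17.0]
grip_width: -0.001
```

```bash
python3 -m pendant '[[[1,-0.0003,0.005,-0.0005,0],[1,-0.0006,0.010,-0.0005,0],[1,-0.0009,0.015,-0.0005,0],[1,-0.0012,0.020,-0.0005,0],[1,-0.0014,0.025,-0.0005,0],[1,-0.0017,0.030,-0.0005,0],[1,-0.0017,0.030,-0.0005,0],[1,-0.0017,0.030,-0.0005,0]]]'
python3 - <<'E'
from h import *
s=monitor.sense(); print(s['force']); np.savez('pics/w3s',p=s['eef_pos'],q=s['ee_rot']); cap('wrist','w3')
E
```

```text
time_s: 4.4
eef_pos: [579.8, -77.3, 29.0]
ee_rot: [0.0, 0.727, -0.687, 0.002]
force: [-6.9, -7.1, 19.2]
grip_width: 0.004
[-6.85022624 -7.11598779 19.19303843]
```

View pics/w3.png

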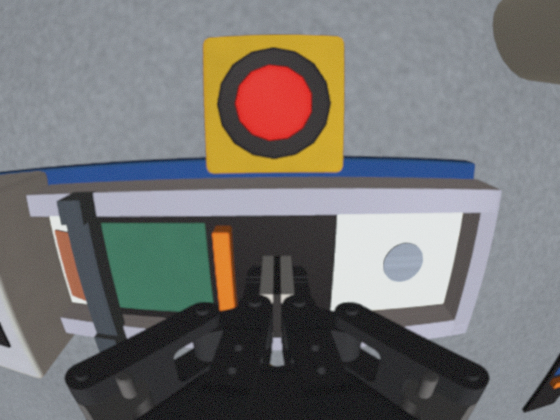

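```bash
python3 -m pendant '[[[1,-0.0008,0.005,-0.0005,0],[1,-0.0014,0.010,-0.0005,0],[1,-0.002,0.015,-0.0005,0],[1,-0.0023,0.020,-0.0005,0],[1,-0.0025,0.025,-0.0005,0],[1,-0.0025,0.025,-0.0005,0],[1,-0.0025,0.025,-0.0005,0]]]'
```

```text
time_s: 5.15
eef_pos: [579.0, -52.2, 29.0]
ee_rot: [-0.001, 0.727, -0.687, 0.004]
force: [-0.0, -6.4, 17.3]
grip_width: -0.0
```

Moving well under pressure. Now the rest, gently, watching for the stop.

```bash
python3 -m pendant '[[[1,-0.0002,0.003,-0.0005,0],[1,-0.0004,0.006,-0.0005,0],[1,-0.0005,0.008,-0.0005,0],[1,-0.0005,0.008,-0.0005,0]]]'
python3 - <<'E'
from h import *
s=monitor.sense(); np.savez('pics/w4s',p=s['eef_pos'],q=s['ee_rot']); cap('wrist','w4')
E
```

```text
time_s: 5.55
eef_pos: [578.6, -45.2, 29.0]
ee_rot: [-0.001, 0.727, -0.687, 0.005]
force: [-2.0, -12.1, 21.5]
grip_width: 0.003
```

View pics/w4.png

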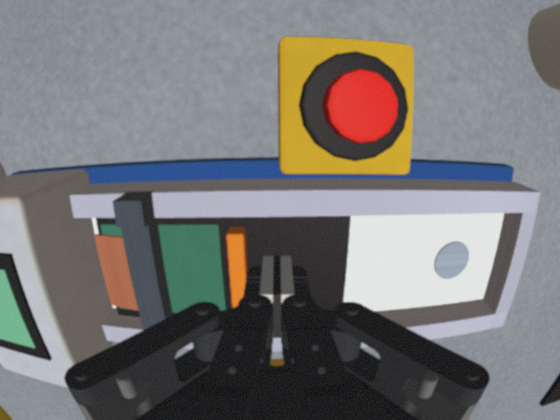

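```bash
python3 -m pendant '[[[1,-0.0002,0.003,-0.0005,0],[1,-0.0004,0.006,-0.0005,0],[1,-0.0006,0.009,-0.0005,0],[1,-0.0006,0.009,-0.0005,0]]]'
python3 - <<'E'
from h import *
s=monitor.sense(); np.savez('pics/w5s',p=s['eef_pos'],q=s['ee_rot']); cap('wrist','w5')
E
```

```text
time_s: 6.0
eef_pos: [578.0, -36.5, 28.9]
ee_rot: [-0.0, 0.727, -0.687, 0.005]
force: [-3.7, -13.4, 25.3]
grip_width: 0.006
```

View pics/w5.png

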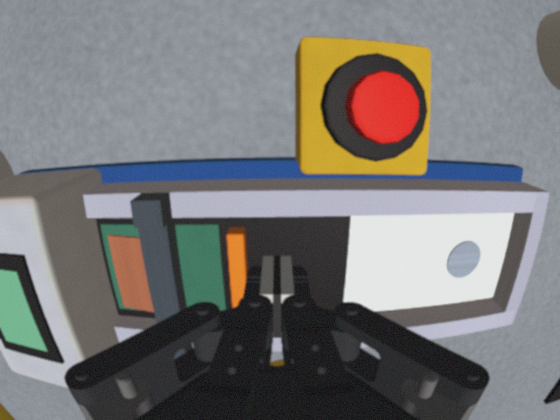

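```bash
python3 -m pendant '[[[1,-0.0001,0.002,-0.0003,0],[1,-0.0002,0.004,-0.0003,0],[1,-0.0003,0.006,-0.0003,0],[1,-0.0003,0.006,-0.0003,0]]]'
python3 - <<'E'
from h import *
s=monitor.sense(); np.savez('pics/w6s',p=s['eef_pos'],q=s['ee_rot']); cap('wrist','w6')
p=cv2.imread('pics/w6.png'); cv2.imwrite('pics/z6.png',cv2.resize(p[160:350,0:380],None,fx=2.1,fy=2.1,interpolation=cv2.INTER_CUBIC))
E
```

```text
time_s: 6.45
eef_pos: [578.5, -33.6, 28.9]
ee_rot: [0.001, 0.727, -0.687, 0.007]
force: [-3.4, -29.2, 23.2]
grip_width: -0.001
```

View pics/z6.png

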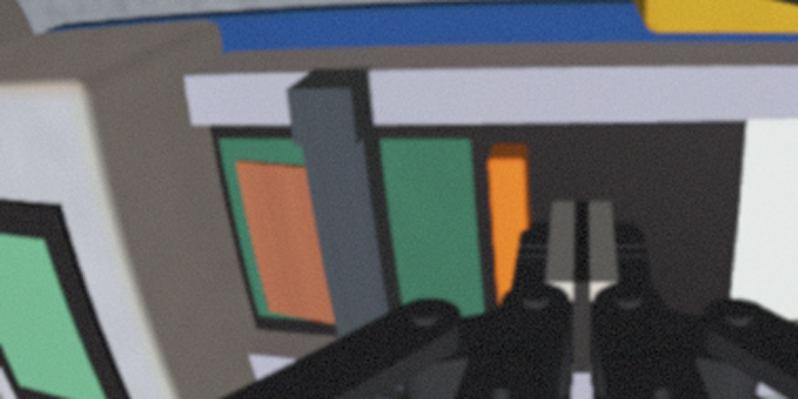

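```bash
python3 - <<'E'
from h import *
s=np.load('pics/w6s.npz'); P,q=s['p'],s['q']; k=2.1
for n,U,V,z in [('front far',215,131,29),('front near',256,328,29),('rear far',746,122,29),('rear near',732,292,29),('ridge top fl',489,160,39),('ridge top rr',526,160,39),('wall end far',188,95,36),('bridge bf top',370,90,45),('house base',213,122,36)]:
    print(n,ray(U/k,160+V/k,z,P,q).round(1))
E
```

```text
front far [598.9  57.2  29. ]
front near [540.2  54.8  29. ]
rear far [608.5 -69.7  29. ]
rear near [562.9 -73.2  29. ]
ridge top fl [600.5 -13.1  39. ]
ridge top rr [601.  -20.9  39. ]
wall end far [610.2  59.6  36. ]
bridge bf top [616.5  10.6  45. ]
house base [603.9  53.3  36. ]
```

Front edge reads y≈56, which matches the stop, and the push force jumped to 29 N: it is home. I'll ease the push a little while still pressing, then lift straight up.

```bash
python3 -m pendant '[[[1,0,-0.001,0,0],[1,0,-0.0015,0,0],[1,0,-0.0015,0.002,0],[1,0,-0.0015,0.004,0],[1,0,-0.0015,0.006,0],[1,0,-0.0015,0.008,0],[1,0,-0.0015,0.012,0],[1,0,-0.0015,0.03,0],[1,0,-0.0015,0.06,0],[1,0,-0.0015,0.09,0],[1,0,-0.0015,0.09,0]]]'
python3 - <<'E'
from h import *
s=monitor.sense(); np.savez('pics/w7s',p=s['eef_pos'],q=s['ee_rot']); cap('wrist','w7')
E
```

```text
time_s: 7.6
eef_pos: [576.8, -29.2, 118.5]
ee_rot: [-0.002, 0.727, -0.687, 0.003]
force: [-0.2, 0.2, 0.0]
grip_width: -0.001
```

View pics/w7.png

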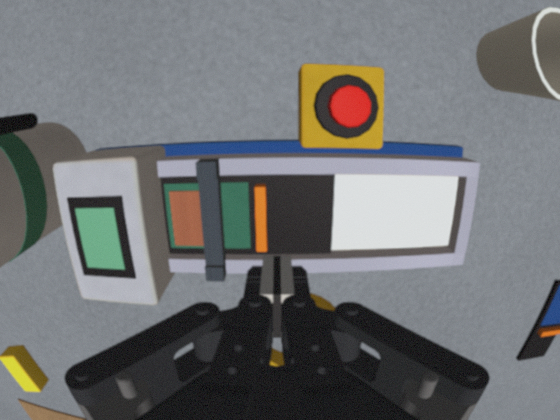

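```bash
python3 - <<'E'
from h import *
p=cv2.imread('pics/w7.png'); s=np.load('pics/w7s.npz'); P,q=s['p'],s['q']
cv2.imwrite('pics/z7.png',cv2.resize(p[140:290,50:350],None,fx=2.66,fy=2.66,interpolation=cv2.INTER_CUBIC))
hsv=cv2.cvtColor(p,cv2.COLOR_BGR2HSV)
m=cv2.inRange(hsv,(0,150,120),(5,255,255)); m[:,:300]=0;m[150:]=0
v,u=np.nonzero(m); print(ray((u.min()+u.max())/2,(v.min()+v.max())/2,58,P,q))
for n,u,v,z in [('rear far',333,176,33),('rear near',331,251,33),('front far',164,180,33),('ridge mid',261,218,43),('house base',160,180,33)]: print(n,ray(u,v,z,P,q).round(1))
E
```

```text
[660.00950666 -70.89750679  58.        ]
rear far [609.2 -68.8  33. ]
rear near [549.8 -73.9  33. ]
front far [599.8  56.   33. ]
ridge mid [577.7 -18.5  43. ]
house base [599.7  59.2  33. ]
```

View pics/z7.png

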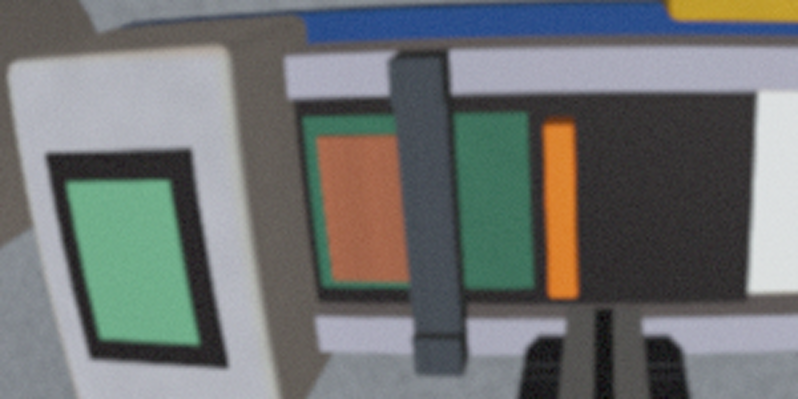

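Panel is flush with the housing face; no gap. Now the button at (660,-71).

```bash
python3 -m pendant '[[[1,0.045,-0.021,0,0],[1,0.083,-0.042,0,0],[1,0.083,-0.042,0,0],[1,0.083,-0.042,-0.03,0],[1,0.083,-0.042,-0.05,0],[1,0.083,-0.042,-0.056,0],[1,0.083,-0.042,-0.056,0],[1,0.083,-0.042,-0.056,0]]]'
python3 - <<'E'
from h import *
s=monitor.sense(); cap('wrist','w8')
E
```

```text
time_s: 8.45
eef_pos: [658.2, -70.7, 59.4]
ee_rot: [-0.0, 0.727, -0.687, 0.001]
force: [0.3, -0.0, 1.1]
grip_width: 0.0
```

View pics/w8.png

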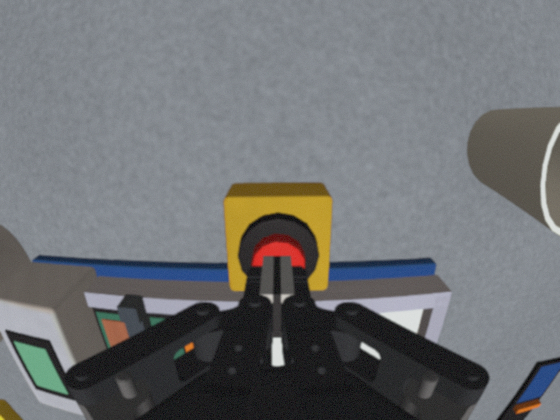

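The tip (277,262) is centred on the red button. Pressing.

```bash
python3 -m pendant '[[[1,0.001,0,-0.003,0],[1,0.001,0,-0.006,0],[1,0.001,0,-0.008,0],[1,0.001,0,-0.0095,0],[1,0.001,0,-0.0095,0],[1,0.001,0,-0.0095,0]]]'
```

```text
time_s: 9.1
eef_pos: [659.6, -71.0, 51.8]
ee_rot: [-0.001, 0.727, -0.687, 0.001]
force: [-6.9, 1.6, 18.4]
grip_width: -0.004
```

18 N at z 51.8: fully down (top at 52). Lifting clear and checking.

```bash
python3 -m pendant '[[[1,0,0,0.005,0],[1,0,0,0.015,0],[1,0,0,0.05,0],[1,0,0,0.1,0],[1,0,0,0.15,0],[1,-0.02,-0.02,0.15,0],[1,-0.06,-0.03,0.15,0],[1,-0.08,-0.03,0.15,0],[1,-0.08,-0.03,0.15,0],[1,-0.08,-0.03,0.15,0]]]'
python3 - <<'E'
from h import *
s=monitor.sense(); print(s['force'],s['eef_pos']); P,q=s['eef_pos'],s['ee_rot']
p,d=cap('wrist','w9'); cap('scene','sc9')
b=p[:,:,::-1].copy(); cv2.imwrite('pics/z9.png',cv2.resize(b[60:260,60:400],None,fx=2.3,fy=2.3,interpolation=cv2.INTER_CUBIC))
hsv=cv2.cvtColor(b,cv2.COLOR_BGR2HSV); m=cv2.inRange(hsv,(0,150,120),(5,255,255)); m[140:]=0
v,u=np.nonzero(m); uc,vc=np.median(u),np.median(v); print(uc,vc,ray(uc,vc,58,P,q))
E
```

```text
time_s: 10.1
eef_pos: [579.1, -100.9, 199.4]
ee_rot: [-0.0, 0.727, -0.687, 0.0]
force: [0.6, 0.0, -0.8]
grip_width: 0.001
[ 0.5793968   0.0236537  -0.76401785] [ 579.14320629 -100.88264654  199.39665651]
248.0 102.0 [660.52153368 -71.93425441  58.        ]
```

View pics/z9.png

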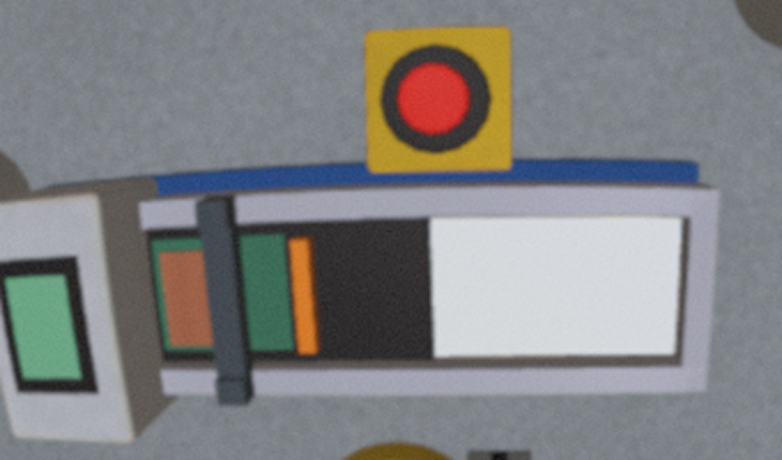

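View pics/sc9.png

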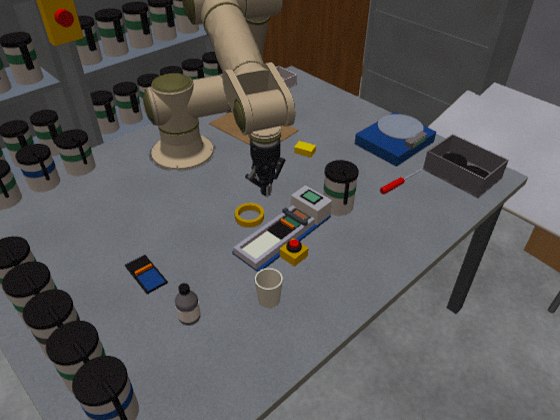

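```bash
python3 - <<'E'
from h import *
s=monitor.sense(); P,q=s['eef_pos'],s['ee_rot'];k=2.3
g=lambda U,V,z: ray(60+U/k,60+V/k,z,P,q)
for n,a,z in [('panel rear',[(430,218),(433,357)],33),('ridge mid',[(302,297)],43),('bridge front',[(237,200),(252,400)],49),('wall top inner rear',[(683,216),(677,357)],36),('front far',[(148,233)],33),('front near',[(165,358)],33),('house top',[(98,194),(133,440)],74)]:
    r=np.mean([g(*x,z) for x in a],0); o=np.array([577,-57.5]); sx=np.array([-.0576,.998]); print(n,r.round(1),'stand x',((r[:2]-o)@sx).round(1))
E
```

```text
panel rear [580.  -72.5  33. ] stand x -15.1
ridge mid [576.4 -18.3  43. ] stand x 39.1
bridge front [574.    6.2  49. ] stand x 63.7
wall top inner rear [ 587.7 -178.8   36. ] stand x -121.6
front far [600.3  57.7  33. ] stand x 113.6
front near [541.1  53.2  33. ] stand x 112.5
house top [570.7  56.5  74. ] stand x 114.2
```

Panel rear edge reads −15.1 (−15 expected) and the ridge 39.1 (39 expected): home.

```bash
python3 -c "
from rig import order; print(order.finish_job())"
```

```text
the job is handed in; nothing more can be done
None
```

I pressed the panel down with shut fingertips until the bed was at the bottom (TCP z 29 mm, 17–25 N). I then slid it under the bridge and leaf spring until the push force jumped to 29 N at the stop, and lifted off. After that I pressed the red button to the bottom (18 N at z 51.8 mm), let it up and moved clear. The job was handed in at about 10 s of the 45 s.

**Last checks:**
- **Panel:** its rear edge is at stand x −15.1 mm (home is −15) and its ridge at 39.1 mm (home is 39). It shows no visible gap to the housing.
- **Button:** I took it as back up from the last picture, but did not measure its height again.
- **Robot and other objects:** the arm touches nothing (force about 1 N), and the other objects look undisturbed.

**What disagreed:**
- **Lens formula:** my first wrist-camera positions were wrong because I used the wrong focal formula. I corrected it before any contact.
- **Finger slip:** the finger slipped a few mm on the panel under the leaf spring, without consequence.
- **Measurement spread:** the bridge's front edge read 63.7 mm instead of 68, and the panel's front edge 112.5–113.6 mm instead of 115. I put this down to picking edges in the image by eye.

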